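# Slide a sample tin onto the narrow pan of a field scale and take the reading

## Task

Weigh the red-lidded sample tin: first swing the red guard arm fully aside, clear of the pan; then slide the tin off the case onto the scale's narrow raised pan so that it stands upright, centred, on the pan alone, and let go of it. With the tin resting there untouched, press the green button right down and release it. Leave the blue-lidded tin and all the other things where they are and do not let the red tin fall or tip.

Things in the scene. Friction and masses are not known exactly. Their poses are not given: they have to be found in the camera images.
- red_tin: closed aluminium sample tin with a red lid, the one to weigh: round, diameter 90, height 52, about 0.3 kg, too wide to grasp; stands on top of the case. Origin: centre of its underside, z up.
- blue_tin: the same tin with a blue lid, standing beside the red one on the case (which of the two is nearer the robot varies); to be left alone. Origin: centre of its underside.
- case: fixed yellow equipment case with a flat grey lid, 250 (its x) by 260 (its y) by 80 high. Origin: centre of its underside. Its -y edge faces the scale.
- scale: fixed white bench scale, beside the case on the case's -y side. Origin: on the table, right below the centre of the pan; z up. The housing spans x -100..100, y -160..40, its top 45 above the table. The pan stands on a neck above it; the gap between the case's edge and the pan's rim is 20 to 28.
- pan (a point): centre of the top face of the scale's round steel pan, diameter 70, 78 above the table (2 lower than the case's top). Axes as the scale's.
- guard (a joint): angle of the red guard arm about its upright pivot, rad: 0 = lying along the scale's -x, across the pan; grows as the arm swings away from the case (its tip moves to the scale's -y); 1.6 = end stop, fully aside, lying along -y. It stays where it is left, and takes about 1 N at the tip.
- guard_hinge (a point): point on the guard arm's pivot axis at the arm's mid height (98 above the table), at x 85, y -30 in the scale's frame. The arm is a bar 12 wide, 22 high (87 to 109 above the table), reaching 130 from the pivot; its post has radius 12.
- guard_tip (a point): middle of the free end of the guard arm, 130 from the pivot.
- read (a joint): travel of the green round push button (radius 15) on the scale's housing, m: 0 = up, 0.006 = fully down, springs back; takes about 4 N.
- read_top (a point): centre of the green button's top face, at x -65, y -115 in the scale's frame; pressed straight down.
- meter: bystander: black handheld meter, 90 by 190 by 34, lying on the table left of the case. Origin: centre of its underside.
- cup: bystander: clear plastic cup, radius 38, height 110. Origin: centre of its underside.
- jar: bystander: white jar with a red cap, radius 42, height 130. Origin: centre of its underside.
- probe: bystander: steel and black cylindrical water probe on two rubber feet, 210 long (its x), 45 high. Origin: on its underside, mid length.
- mug: bystander: blue mug, radius 40, height 90. Origin: centre of its underside.
Things that resemble listed ones, but are neither listed nor needed, are in the scene too. There is more than one size of the red_tin; the job needs the smallest.

How it is judged:
By the outcome, as a careful person would: the job done as asked, in the order asked, and still so for the second after the job is handed in, with the robot touching nothing.
It also fails if it takes over 61 s, if anything falls off the work surface, if the arm or the gripper's body presses on something with over 40 N, if the wrist force passes 120 N, or if a joint passes its speed limit or range.

## Robot

A 7-joint arm with a two-finger parallel gripper is mounted at the origin on the work surface. World frame = base frame: x ahead of the robot, y to its left, z up, the work surface at z = 0. Lengths are in m, angles in rad, forces in N, time in s.
With the tool pointing down it reaches from about 0.4 to 0.85 m from the base axis. Payload 10.4 kg.
Tool frame: the origin (TCP) lies midway between the tips of the shut fingers; the grasp point (between the pads) lies 19 mm behind it; z points along the fingers, y is the line along which they close (so a half turn about z gives the same grasp; the last joint's range is limited). The gripper opens to 87 mm and grips with 3 to 60 N. Pads are 19 mm wide; open, the fingers measure 117 mm over their backs; the gripper's body (75 mm by 190 mm) begins 51 mm behind the grasp point.
Start: joints at [-1.197, 0.332, -0.065, 1.46, 0.022, 1.35, -0.088], TCP at [0.242, 0.576, 0.223] pointing down, gripper open.
Joint ranges: [-2.6, 2.6], [-0.5, 2.12], [-1.47, 1.34], [0.16, 2.42], [-1.27, 4.41], [0.06, 2.06], [-2.6, 2.6]. Speed limits (rad/s): [2.22, 2.22, 2.79, 2.79, 3.14, 3.14, 3.14].

## Interface

Orientations are given as a unit quaternion [x, y, z, w].
In Python, from bench import r gives the robot as it stands.
- The arm moves only by the tool arm_command, never from a script. Its argument "moves" is one flat list of numbers, 4 for each row, row after row: the shift along the tool's x, y, z in cm, then the turn about the tool's z in degrees. A call has 1 to 12 rows; each row shifts and turns the commanded pose from where the row before left it, along the tool's axes as they then stand; what a row does not reach is not made up. A row lasts 1/12 s, in which the tool goes at most 41.7 mm and 7.16 degrees, less where a joint would pass 70% of its speed; a pose out of reach is approached as far as the arm can. A call with a gripper value outside its range is refused whole. "fingers" is the opening in per cent of the stroke, from 0 (shut) to 100 (fully open), set as the call begins (left out, the last holds). The fingers move at their own pace and stop on an object; "squeeze" is the grip in N (left out, the last holds). Time passes only in rows, so rows that do not move let the fingers close. It gives the time, the measured TCP pose, the force, the opening and the grip force at its end, in the units of the state.
- r.read_state(): the state, without advancing time (a new reading comes with each control period).
- r.camera(name): name is "scene" or "side" or "wrist"; returns the picture (480x640x3 uint8, red, green, blue); there is no depth.
- r.camera_info(name): a dict with "fx", "fy", "cx", "cy" (pixels), "origin" and "attitude" of the camera in the world. Camera axes: x right, y up, looking along -z (the intrinsics and any distortion apply to the point x, -y, -z); pixel columns grow to the right and rows downward; lengths in m; the calibration is good to about 2 mm. A picture is of the moment at which its call begins: read the wrist's pose just before it. camera_info takes no time and is no camera call; for the wrist camera it gives the pose at the moment of the call.
- r.close_job(): hands the job in; it is judged then, once.
The state is a dict: "time": time; "joint_positions": joint angles; "joint_vel": joint speeds; "joint_torque": joint torques, N m; "ee_pos": TCP position; "eef_rot": TCP orientation; "ft_force": force on the tool from outside, world axes, zero at the start; "torque": the same for the moment, N m; "width": finger opening in m; "grip_force": force on a finger pad.
Only numpy, scipy, OpenCV 4.12 (cv2) and the standard library are available. Lean on these libraries where they do the work, as an engineer would, in place of code of your own. Each camera call takes 0.05 s, during which the arm holds its last target. There are 200 camera calls.

## Working session

There is one attempt and no reset: what is moved stays moved. The work goes in short steps, Python scripts to look and compute and a tool call to move; the robot and the scene stay as the last step left them, time stands still between calls to the robot, and variables do not carry over. Pictures are saved under pics/ and viewed, at most 10 in all, crops included, and the job is handed in when it is done.

Besides the shell and the picture viewer there is one more tool, called after "Request:" as name(argument=value, ...), one argument or row to a line, values as JSON. arm_command: Moves the arm, as the interface text tells. Its arguments: {"type":"object","properties":{"moves":{"type":"array"},"fingers":{"type":"number"},"squeeze":{"type":"number"}},"required":["moves"]}

```bash
mkdir -p pics; python3 - <<'E'
from bench import r
import cv2
for n in ("scene","side"):
    i=r.camera(n); cv2.imwrite(f"pics/{n}0.png",i[:,:,::-1]); print(n,r.camera_info(n))
s=r.read_state(); print(s)
print(r.camera_info("wrist"))
E
ls
```

```text
scene {'fx': 433.83410184726205, 'fy': 433.83410184726205, 'cx': 329.54514799568915, 'cy': 236.07970707672047, 'origin': array([1.04819134, 0.47484737, 0.87059818]), 'attitude': array([0.15042874, 0.33142609, 0.85801367, 0.36240929])}
side {'fx': 509.22028358779914, 'fy': 509.22028358779914, 'cx': 317.4427390489549, 'cy': 241.09829129452385, 'origin': array([ 0.46692986, -1.24003135,  0.79940284]), 'attitude': array([ 0.49967101, -0.00302568, -0.01442627,  0.86608984])}
{'time': 0.1, 'joint_positions': array([-1.19660396,  0.33280633, -0.06471321,  1.46084072,  0.02161098,
        1.3499206 , -0.08849462]), 'joint_vel': array([-0.00054527, -0.00311081,  0.00064176, -0.00232103, -0.00035753,
        0.00171787, -0.00100844]), 'joint_torque': array([ 1.77591170e-03, -6.24549580e+01,  2.49464106e-02, -3.90718746e+01,
       -6.14426821e-02,  3.64348583e-02,  2.06603750e-05]), 'ee_pos': array([0.24140421, 0.57612091, 0.22184294]), 'eef_rot': array([ 1.97078001e-01,  9.80387603e-01, -6.32539372e-04, -9.42319229e-05]), 'ft_force': array([-0.0555392 , -0.12298372,  0.88403986]), 'torque': array([ 0.05597719, -0.02148008,  0.03024185]), 'grip_force': 0.0, 'width': 0.08722203126846187}
{'fx': 403.2748671634794, 'fy': 403.2748671634794, 'cx': 324.78945707964914, 'cy': 249.06390612456423, 'origin': array([0.17660797, 0.60401836, 0.38484794]), 'attitude': array([-0.10770784, -0.0713682 ,  0.54931123,  0.82556815])}
pics
```

View pics/scene0.png

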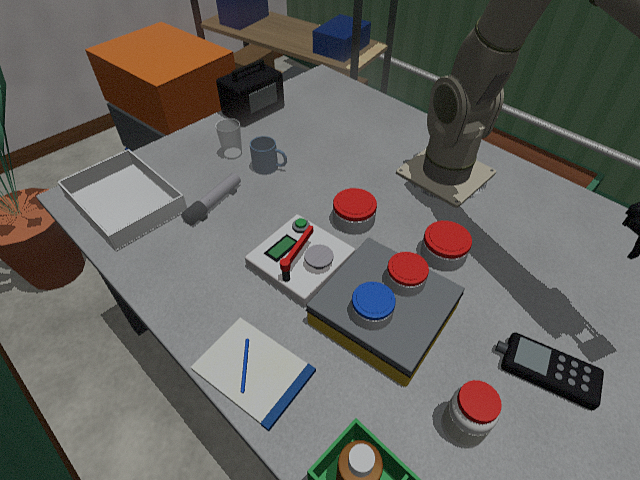

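View pics/side0.png

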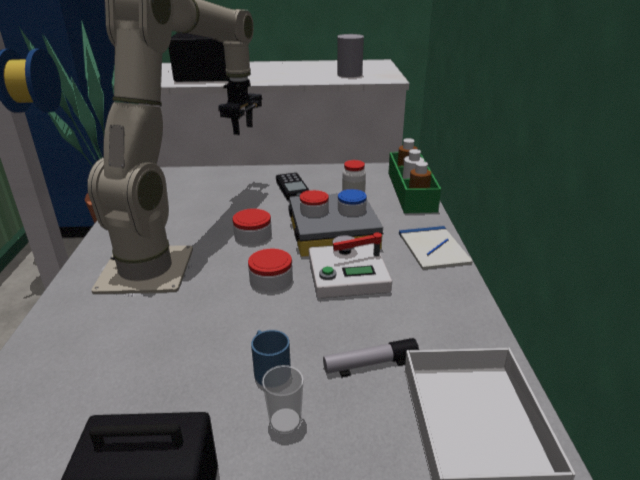

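The scene view shows four red-topped things. At (407,268), a red-lidded tin stands on the case next to the blue one (374,302). At (354,208) and (447,242), larger red tins stand on the table. At (475,405) is the red-capped jar. The one on the case is both the smallest and on the case, so it fits; I'll confirm it by size and a crop.

```bash
cat > h.py <<'E'
import numpy as np, cv2
from bench import r
from scipy.spatial.transform import Rotation as R
def ray(info,u,v):
    d=np.array([(u-info['cx'])/info['fx'],-(v-info['cy'])/info['fy'],-1.])
    return np.array(info['origin']),R.from_quat(info['attitude']).apply(d)
def onz(info,u,v,z):
    o,d=ray(info,u,v); return o+d*(z-o[2])/d[2]
def proj(info,p):
    q=R.from_quat(info['attitude']).inv().apply(np.array(p)-info['origin'])
    return info['cx']+info['fx']*q[0]/-q[2], info['cy']-info['fy']*q[1]/-q[2]
def mask(img,c):
    h=cv2.cvtColor(img,cv2.COLOR_RGB2HSV); H,S,V=[h[...,k].astype(int) for k in range(3)]
    return {'red':((H<8)|(H>172))&(S>150)&(V>70),'blue':(H>100)&(H<125)&(S>150)&(V>80),
            'green':(H>50)&(H<85)&(S>100)&(V>50)}[c].astype(np.uint8)
def blobs(m,amin=40):
    cs,_=cv2.findContours(m,cv2.RETR_EXTERNAL,cv2.CHAIN_APPROX_NONE)
    return [c[:,0,:] for c in cs if cv2.contourArea(c)>amin]
def circ(info,c,z):
    p=np.array([onz(info,u,v,z)[:2] for u,v in cv2.convexHull(c.astype(np.int32))[:,0]])
    (x,y),rad=cv2.minEnclosingCircle((p*1000).astype(np.float32)); return round(x),round(y),round(rad,1)
E
python3 - <<'E'
from h import *
for n in ("scene","side"):
    i=cv2.cvtColor(cv2.imread(f"pics/{n}0.png"),cv2.COLOR_BGR2RGB); info=r.camera_info(n)
    for c,z in (('red',.132),('blue',.132),('green',.055)):
        for b in blobs(mask(i,c)):
            u,v=b.mean(0); 
            print(n,c,(round(u),round(v)),len(b),circ(info,b,z), 'z.109' if c=='red' else '', circ(info,b,.109) if c=='red' else '')
i=cv2.imread("pics/scene0.png")
a=cv2.resize(i[180:340,230:480],None,fx=3.2,fy=3.2,interpolation=cv2.INTER_CUBIC); cv2.imwrite("pics/crop1.png",a)
i=cv2.imread("pics/side0.png")
a=cv2.resize(i[180:300,280:410],None,fx=5,fy=5,interpolation=cv2.INTER_CUBIC); cv2.imwrite("pics/crop2.png",a)
E
```

```text
scene red (480, 400) 118 (643, 464, 36.1) z.109 (630, 464, 37.2)
scene red (408, 267) 103 (493, 198, 45.0) z.109 (476, 190, 46.4)
scene red (296, 246) 93 (618, -20, 67.1) z.109 (604, -36, 69.2)
scene red (448, 238) 117 (356, 211, 55.6) z.109 (335, 203, 57.3)
scene red (355, 204) 113 (422, -19, 58.4) z.109 (402, -34, 60.2)
scene blue (288, 396) 135 (866, 219, 65.2)  
scene blue (245, 365) 109 (884, 122, 51.4)  
scene blue (373, 299) 112 (610, 198, 44.6)  
scene blue (336, 27) 96 (-350, -776, 122.9)  
scene green (386, 476) 38 (826, 418, 13.6)  
scene green (348, 438) 50 (828, 329, 15.1)  
scene green (360, 452) 285 (853, 388, 95.9)  
scene green (281, 247) 56 (606, -96, 37.9)  
scene green (300, 222) 28 (514, -122, 16.1)  
scene green (612, 198) 80 (-175, 432, 47.0)  
scene green (595, 177) 68 (-215, 350, 55.5)  
side red (269, 262) 109 (372, -181, 60.6) z.109 (369, -144, 62.7)
side red (356, 242) 116 (599, -89, 73.9) z.109 (604, -50, 76.5)
side red (251, 219) 86 (305, 50, 63.6) z.109 (299, 94, 65.8)
side red (313, 197) 64 (485, 187, 55.0) z.109 (486, 236, 56.9)
side red (354, 165) 47 (637, 444, 47.9) z.109 (643, 502, 49.5)
side blue (352, 196) 60 (606, 192, 45.7)  
side blue (30, 58) 49 (-1463, 2600, 412.4)  
side green (610, 452) 792 (966, -679, 73.9)  
side green (358, 270) 59 (600, -111, 35.7)  
side green (327, 270) 23 (519, -108, 15.5)  
side green (456, 209) 95 (950, 234, 63.3)  
side green (96, 98) 127 (-741, 1725, 270.5)  
side green (75, 100) 298 (-894, 1827, 622.3)  
side green (90, 68) 78 (-1125, 2715, 560.7)  
side green (368, 47) 98 (1041, 3440, 566.4)  
side green (538, 162) 8379 (2809, 3470, 4529.5)  
side green (293, 25) 1244 (53, 5419, 2636.4)
```

View pics/crop1.png

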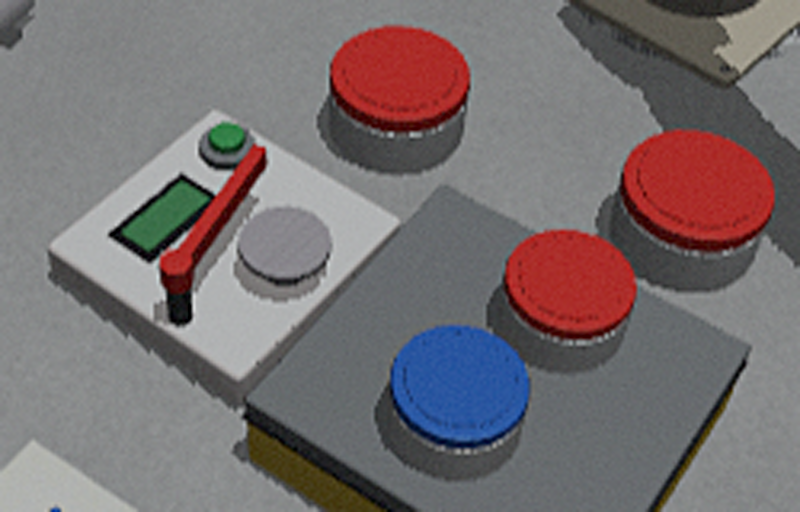

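View pics/crop2.png

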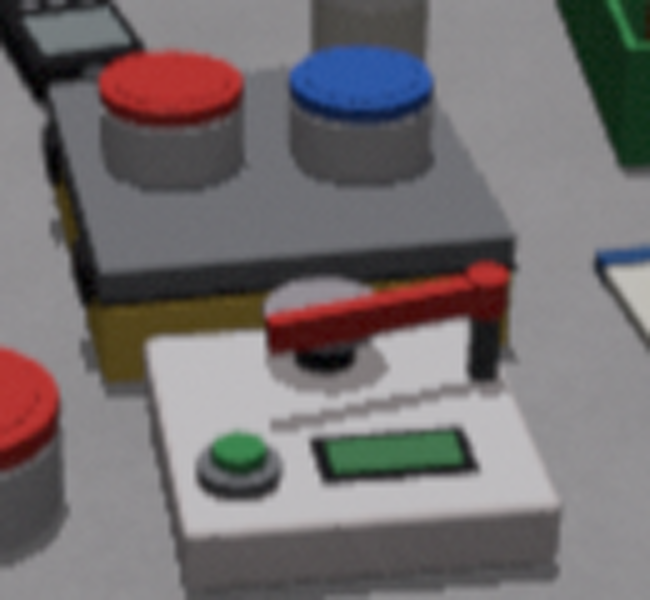

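Crop 1 shows the red tin on the case at crop (570,283). It is visibly smaller than the other two red tins, and its measured radius of 45 mm matches, against about 56 and 58 mm for the others. The guard lies across the pan from pivot (177,268) to tip (260,155). The pan centre is at (285,243), the button at (227,136) and the housing corners at (50,247), (215,112), (400,220), (240,383). Crop 2 shows the pivot at (487,280), the tip at (268,333), the button at (238,452) and the housing corners at (148,342), (555,505), (185,535).

```bash
cat >> h.py <<'E'
def tri(a,b):
    A=[];B=[]
    for o,d in (a,b):
        d=d/np.linalg.norm(d);P=np.eye(3)-np.outer(d,d);A.append(P);B.append(P@o)
    return np.linalg.lstsq(np.vstack(A),np.hstack(B),rcond=None)[0]
E
python3 - <<'E'
from h import *
np.set_printoptions(precision=4,suppress=True)
S=r.camera_info("scene");D=r.camera_info("side")
cs=lambda u,v:(230+u/3.2-.35,180+v/3.2-.35)
cd=lambda u,v:(280+u/5-.4,180+v/5-.4)
print("pivot",tri(ray(S,*cs(177,260)),ray(D,*cd(488,270))))
print("tip",tri(ray(S,*cs(260,150)),ray(D,*cd(268,322))))
print("button",tri(ray(S,*cs(227,133)),ray(D,*cd(238,448))))
print("pan",onz(S,*cs(285,240),.078),tri(ray(S,*cs(285,240)),ray(D,*cd(322,308))))
for c in ((50,247),(215,112),(400,220),(240,383)): print("hc",onz(S,*cs(*c),.045))
for c in ((148,342),(185,535),(557,505)): print("hd",onz(D,*cd(*c),.045))
for c in ((445,187),(250,405),(748,350)): print("case",onz(S,*cs(*c),.080))
for c in ((105,272),(513,240)): print("caseD",onz(D,*cd(*c),.08))
# lid centre from far edges : top face rows only
E
```

```text
pivot [ 0.6598 -0.0181  0.1123]
tip [ 0.5371 -0.0583  0.1051]
button [ 0.5172 -0.119   0.065 ]
pan [0.5726 0.0025 0.078 ] [0.5712 0.0025 0.0778]
hc [ 0.6852 -0.141   0.045 ]
hc [ 0.4938 -0.159   0.045 ]
hc [0.4743 0.0329 0.045 ]
hc [0.6699 0.054  0.045 ]
hd [0.4716 0.0253 0.045 ]
hd [ 0.4879 -0.1687  0.045 ]
hd [ 0.6821 -0.1496  0.045 ]
case [0.4488 0.0539 0.08  ]
case [0.6936 0.0894 0.08  ]
case [0.4173 0.3056 0.08  ]
caseD [0.4476 0.0467 0.08  ]
caseD [0.6883 0.0747 0.08  ]
```

Request:
arm_command(
  moves=[0,0,-0.5,6.3,0,0,-0.5,6.3,0,0,-0.5,6.3,0,0,-0.5,6.3,0,0,-0.5,6.3,0,0,-0.5,6.3,0,0,0,6.2,-2,0.2,0,0,-3.5,0.3,0,0,-3.5,0.3,0,0,-3.5,0.3,0,0,-3.5,0.3,0,0],
  fingers=0,
)

```text
time: 1.1
ee_pos: [0.318, 0.4333, 0.2521]
eef_rot: [0.55, 0.835, -0.0, -0.0]
ft_force: [1.1, 0.9, 0.3]
width: 0.0149
grip_force: 0.0
```

Request:
arm_command(
  moves=[-3.8,0.35,0,0,-3.8,0.35,0,0,-3.8,0.35,0,0,-3.8,0.35,0,0,-3.8,0.35,0,0,-3.8,0.35,0,0,-3.8,0.35,0,0,-3.8,0.35,0,0,-3.8,0.35,0,0,-3.5,0.3,0,0,-2.5,0.3,0,0,-1,0,0,0],
)

```text
time: 2.1
ee_pos: [0.516, 0.0671, 0.2524]
eef_rot: [0.552, 0.834, -0.0, 0.0]
ft_force: [-0.2, -0.7, -0.0]
width: 0.0006
grip_force: 0.0
```

```bash
cat >> h.py <<'E'
def rel(p):
    s=r.read_state(); Q=R.from_quat(s['eef_rot']); return Q.inv().apply(np.array(p)-s['ee_pos'])*100
def st():
    s=r.read_state(); Q=R.from_quat(s['eef_rot']).as_matrix()
    print(round(s['time'],2),s['ee_pos'].round(4),'xang',round(np.degrees(np.arctan2(Q[1,0],Q[0,0])),1),'zax',Q[:,2].round(3),'F',s['ft_force'].round(1),'w',round(s['width'],4),'j',s['joint_positions'].round(2))
E
python3 - <<'E'
from h import *
st(); info=r.camera_info("wrist"); i=r.camera("wrist"); cv2.imwrite("pics/w1.png",i[:,:,::-1]); print(info['origin'])
for c,z in (('red',.132),('blue',.132),('green',.055)):
    for b in blobs(mask(i,c),150): print(c,b.mean(0).round(),circ(info,b,z),circ(info,b,.109))
for n in range(0): pass
print(rel([.556,-.02,.092]))
E
```

```text
2.1 [0.516  0.0671 0.2524] xang 113.0 zax [ 0.    -0.001 -1.   ] F [-0.2 -0.7 -0. ] w 0.0006 j [-0.69  0.08  0.5   1.71 -0.04  1.36  0.22]
[0.48804599 0.13216106 0.41534249]
red [112. 279.] (387, -27, 50.0) (378, -40, 54.0)
red [365.  52.] (490, 196, 44.4) (490, 201, 48.1)
red [122.  20.] (337, 161, 46.2) (325, 164, 49.9)
blue [613. 224.] (701, 161, 22.5) (719, 163, 24.3)
blue [522. 121.] (606, 196, 45.3) (616, 201, 49.0)
[-9.56472612  0.31320866 16.04315451]
```

View pics/w1.png

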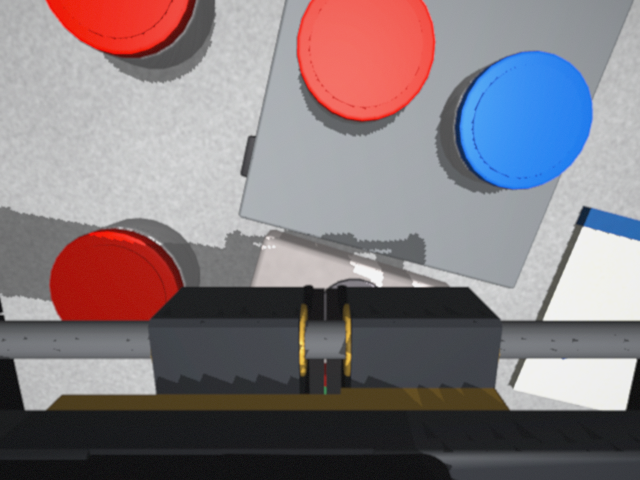

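The wrist view shows the red tin's lid at (365,52), at world (490,196) with radius 44 mm. The blue lid is at (525,120), at world (606,196). The case's front edge runs from (241,216) to (515,288). Next I lower the shut fingers behind the guard.

Request:
arm_command(
  moves=[-3,0.1,1,0,-3,0.1,1,0,-2.5,0.1,2,0,-1,0,3,0,0,0,3,0,0,0,3,0,0,0,2,0,0,0,1,0,0,0,0,0],
)

```text
time: 2.9
ee_pos: [0.5534, -0.0135, 0.0904]
eef_rot: [0.549, 0.836, -0.001, -0.002]
ft_force: [-0.6, 0.2, -0.7]
width: 0.0006
grip_force: 0.0
```

```bash
python3 - <<'E'
from h import *
st()
P=np.array([.6597,-.0186]); prev=np.zeros(3)
for a in range(25,104,8):
    if a>97: a=100
    t=np.radians(a); c,s=np.cos(t),np.sin(t)
    w=P+.1*np.array([-c,-s])-.016*np.array([s,-c])
    q=rel([*w,.092]); print(a,w.round(3),(q-prev).round(2)); prev=q
E
```

```text
2.9 [ 0.5534 -0.0135  0.0904] xang 113.3 zax [-0.004 -0.    -1.   ] F [-0.6  0.2 -0.7] w 0.0006 j [-0.53  0.32  0.55  1.83 -0.19  1.05  0.51]
25 [ 0.562 -0.046] [-3.37 -0.49 -0.16]
33 [ 0.567 -0.06 ] [-1.41 -0.08 -0.  ]
41 [ 0.574 -0.072] [-1.41  0.11 -0.  ]
49 [ 0.582 -0.084] [-1.38  0.31 -0.  ]
57 [ 0.592 -0.094] [-1.32  0.5  -0.  ]
65 [ 0.603 -0.102] [-1.24  0.68 -0.  ]
73 [ 0.615 -0.11 ] [-1.13  0.84 -0.  ]
81 [ 0.628 -0.115] [-1.01  0.99 -0.01]
89 [ 0.642 -0.118] [-0.86  1.12 -0.01]
97 [ 0.656 -0.12 ] [-0.69  1.23 -0.01]
```

Request:
arm_command(
  moves=[-1.7,-0.25,0,0,-1.7,-0.25,0,0,-1.4,-0.1,0,0,-1.4,0.1,0,0,-1.4,0.3,0,0,-1.3,0.5,0,0,-1.2,0.7,0,0,-1.1,0.8,0,0,-1,1,0,0,-0.8,1,0,0,-0.2,0.3,0,0,0,0,0,0],
)

```text
time: 3.9
ee_pos: [0.6459, -0.1193, 0.0936]
eef_rot: [0.55, 0.835, 0.0, 0.001]
ft_force: [0.3, 0.4, -0.6]
width: 0.0007
grip_force: 0.0
```

```bash
python3 - <<'E'
from h import *
st(); print(rel([.651,-.12,.092]))
E
```

```text
3.9 [ 0.6459 -0.1193  0.0936] xang 113.3 zax [ 0.001  0.    -1.   ] F [ 0.3  0.4 -0.6] w 0.0007 j [-0.29  0.54  0.56  1.54 -0.31  1.14  0.73]
[-0.26470199  0.43734421  0.15836607]
```

Creep to the stop along tool +y, watching the force.

Request:
arm_command(
  moves=[-0.1,0.25,0,0,-0.1,0.25,0,0,0,0.2,0,0,0,0,0,0],
)

```text
time: 4.23
ee_pos: [0.6522, -0.1185, 0.0927]
eef_rot: [0.55, 0.835, 0.0, 0.0]
ft_force: [-0.1, 0.3, -0.3]
width: 0.0001
grip_force: 0.0
```

Request:
arm_command(
  moves=[0,0.2,0,0,0,0.1,0,0,0,0,0,0],
)

```text
time: 4.48
ee_pos: [0.6539, -0.1181, 0.0924]
eef_rot: [0.55, 0.835, -0.001, -0.001]
ft_force: [-4.3, -0.5, 3.5]
width: 0.0005
grip_force: 2.6
```

Request:
arm_command(
  moves=[0,0.15,0,0,0,0.1,0,0,0,0,0,0],
)

```text
time: 4.73
ee_pos: [0.6544, -0.1181, 0.0923]
eef_rot: [0.551, 0.835, -0.002, -0.002]
ft_force: [-14.2, -2.9, 7.7]
width: 0.0
grip_force: 6.9
```

```bash
python3 - <<'E'
from h import *
st()
for n in ("side","scene"):
    i=r.camera(n); info=r.camera_info(n); cv2.imwrite(f"pics/{n}2.png",i[:,:,::-1])
    for b in blobs(mask(i,'red'),30): print(n,b.mean(0).round(),b.min(0),b.max(0))
    print("expected tip",proj(info,[.6597+.13*.139,-.0186-.13*.99,.109]),"pivot",proj(info,[.6597,-.0186,.109]))
a=cv2.imread("pics/scene2.png")[160:340,200:460];cv2.imwrite("pics/crop3.png",cv2.resize(a,None,fx=3,fy=3,interpolation=2))
E
```

```text
4.73 [ 0.6544 -0.1181  0.0923] xang 113.2 zax [-0.006 -0.    -1.   ] F [-14.2  -2.9   7.7] w 0.0 j [-0.29  0.57  0.56  1.51 -0.31  1.16  0.73]
side [269. 262.] [249 249] [290 275]
side [252. 219.] [233 210] [269 229]
side [314. 197.] [300 190] [327 204]
side [354. 165.] [345 160] [363 170]
expected tip (np.float64(390.7410419097718), np.float64(259.3201328261495)) pivot (np.float64(377.11040376409267), np.float64(234.71639072927456))
scene [480. 400.] [459 381] [500 421]
scene [408. 267.] [388 252] [428 284]
scene [274. 256.] [254 242] [289 270]
scene [448. 239.] [425 221] [471 257]
scene [355. 204.] [334 189] [376 219]
expected tip (np.float64(242.712117987888), np.float64(236.38005887895773)) pivot (np.float64(284.90573879412887), np.float64(261.7029003630349))
```

View pics/crop3.png

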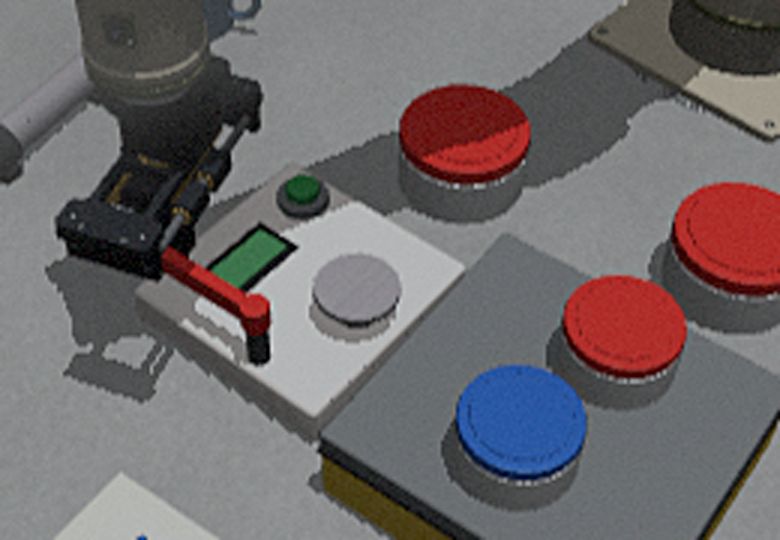

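Crop 3 shows the guard along the scale's -y, from pivot (257,312) to tip (165,258). It is against the stop, clear of the pan, and the 14 N of resistance confirms it. Next I retreat, open to about 64 mm and go behind the red tin.

Request:
arm_command(
  moves=[0,-1,0,0,0,-0.8,-1,0,0,0,-3,0,0,0,-3.5,0,0,0,-3.5,0,1.5,0,-3,0,3,0,0,0,3.5,0,0,0,3.5,0,0,0,3.5,0,0,0,3.5,0,0,0,3.5,0,0,0],
  fingers=74,
)

```text
time: 5.83
ee_pos: [0.5529, 0.0795, 0.2336]
eef_rot: [0.55, 0.835, 0.001, 0.0]
ft_force: [0.3, 0.2, -0.2]
width: 0.0632
grip_force: 0.0
```

Request:
arm_command(
  moves=[3.5,0,0,0,3.5,0,0,0,3.5,0,0,0,3.5,0,0,0,3,0,0,0,2,0,0,0,0,0,0,0],
)

```text
time: 6.42
ee_pos: [0.4762, 0.2578, 0.2332]
eef_rot: [0.547, 0.837, 0.001, -0.001]
ft_force: [0.6, 0.2, -0.2]
width: 0.0646
grip_force: 0.0
```

```bash
python3 - <<'E'
from h import *
st(); print(rel([.4643,.2568,.092]))
i=r.camera("scene");info=r.camera_info("scene")
for b in blobs(mask(i,'red'),100): print(b.mean(0).round(),circ(info,b,.13))
E
```

```text
6.42 [0.4762 0.2578 0.2332] xang 113.7 zax [-0.     0.002 -1.   ] F [ 0.6  0.2 -0.2] w 0.0646 j [-0.92  0.14  0.38  1.69 -0.05  1.33 -0.12]
[ 0.35839313 -1.14011871 14.12279139]
[480. 401.] (642, 464, 36.2)
[408. 267.] (491, 197, 44.7)
[269. 253.] (682, -57, 72.0)
[356. 204.] (419, -20, 57.4)
```

Request:
arm_command(
  moves=[0.4,-0.6,1,0,0,-0.5,2,0,0,0,3,0,0,0,3,0,0,0,2.5,0,0,0,1.5,0,0,0,0.9,0,0,0,0.2,0,0,0,0,0],
)

```text
time: 7.22
ee_pos: [0.4675, 0.2515, 0.092]
eef_rot: [0.55, 0.835, 0.0, 0.0]
ft_force: [-0.2, -0.3, 0.8]
width: 0.0643
grip_force: 0.0
```

```bash
python3 - <<'E'
from h import *
st(); print("tin rel",rel([.490,.196,.092]),"pan rel",rel([.572,.002,.092]))
E
```

```text
7.22 [0.4675 0.2515 0.092 ] xang 113.2 zax [ 0. -0. -1.] F [-0.2 -0.3  0.8] w 0.0643 j [-0.9   0.25  0.36  1.88 -0.1   1.03 -0.09]
tin rel [-5.99072923e+00 -1.21335631e-01  1.42334222e-03] pan rel [-2.70522664e+01 -2.29218337e-01  4.96909457e-03]
```

Request:
arm_command(
  moves=[-0.6,0,0,0,-0.6,0,0,0,-0.5,0,0,0,-0.5,-0.1,0,0,-0.7,0,0,0,-0.8,0,0,0,-0.8,0,0,0,-0.8,0,0,0,-0.8,0,0,0,-0.6,0,0,0,-0.3,0,0,0,0,0,0,0],
)

```text
time: 8.22
ee_pos: [0.4942, 0.1863, 0.0915]
eef_rot: [0.551, 0.835, -0.0, 0.0]
ft_force: [0.7, 1.7, 0.9]
width: 0.0645
grip_force: 0.4
```

```bash
cat > look.py <<'E'
from h import *
st()
for n in ("wrist","scene"):
    info=r.camera_info(n); i=r.camera(n); cv2.imwrite(f"pics/{n}_last.png",i[:,:,::-1])
    for c in('red','blue'):
        for b in blobs(mask(i,c),150):
            q=circ(info,b,.131); print(n,c,b.mean(0).round(),q)
            if c=='red' and abs(q[2]-45)<4: print('   rel',rel([q[0]/1000,q[1]/1000,.092]).round(2))
print("pan rel",rel([.572,.002,.092]).round(2))
E
python3 look.py
```

```text
8.22 [0.4942 0.1863 0.0915] xang 113.2 zax [ 0. -0. -1.] F [0.7 1.7 0.9] w 0.0645 j [-0.81  0.24  0.41  1.89 -0.11  1.03  0.05]
wrist red [314. 380.] (498, 170, 37.5)
wrist red [ 21. 133.] (378, 215, 30.8)
scene red [480. 400.] (642, 464, 36.2)
scene red [378. 258.] (514, 146, 43.7)
   rel [-4.54  0.27 -0.08]
scene red [269. 253.] (685, -57, 71.3)
scene red [450. 239.] (356, 213, 57.6)
scene red [356. 204.] (419, -18, 58.0)
scene blue [288. 396.] (865, 221, 65.3)
scene blue [373. 300.] (610, 197, 44.8)
scene blue [336.  27.] (-352, -778, 123.3)
pan rel [-20.06  -0.08  -0.07]
```

Request:
arm_command(
  moves=[-0.5,0,0,0,-0.8,0,0,0,-0.9,0,0,0,-0.9,0,0,0,-0.9,0,0,0,-0.9,0,0,0,-0.9,0,0,0,-0.9,0,0,0,-0.9,0,0,0,-0.6,0,0,0,-0.3,0,0,0,0,0,0,0],
)

```text
time: 9.32
ee_pos: [0.5277, 0.1085, 0.0916]
eef_rot: [0.55, 0.835, 0.0, 0.0]
ft_force: [-0.9, 0.1, -0.5]
width: 0.0644
grip_force: 0.0
```

```bash
python3 look.py | grep -v blue
```

```text
9.32 [0.5277 0.1085 0.0916] xang 113.2 zax [ 0. -0. -1.] F [-0.9  0.1 -0.5] w 0.0644 j [-0.69  0.27  0.46  1.87 -0.14  1.04  0.23]
wrist red [314. 380.] (532, 91, 37.5)
wrist red [ 5. 10.] (406, 170, 4.4)
scene red [480. 401.] (642, 464, 36.2)
scene red [341. 246.] (549, 63, 42.3)
   rel [-5.11  0.15 -0.03]
scene red [269. 253.] (685, -57, 71.3)
scene red [448. 239.] (358, 212, 57.5)
scene red [345. 202.] (427, -29, 55.6)
pan rel [-11.62  -0.15  -0.03]
```

Request:
arm_command(
  moves=[-0.4,0,0,0,-0.7,0,0,0,-0.8,0,0,0,-0.8,0,0,0,-0.8,-0.1,0,0,-0.8,0,0,0,-0.7,0,0,0,-0.6,0,0,0,-0.5,0,0,0,-0.3,0,0,0,-0.2,0,0,0,0,0,0,0],
)

```text
time: 10.42
ee_pos: [0.5526, 0.0479, 0.0916]
eef_rot: [0.55, 0.835, -0.0, 0.0]
ft_force: [0.0, 0.5, 0.2]
width: 0.0644
grip_force: 0.1
```

```bash
python3 look.py | grep -v blue; python3 - <<'E'
from h import *
i=r.camera("side"); info=r.camera_info("side"); cv2.imwrite("pics/side4.png",i[:,:,::-1])
for b in blobs(mask(i,'red'),40): print(b.mean(0),b.min(0),b.max(0),circ(info,b,.13))
a=i[170:290,280:410,::-1];cv2.imwrite("pics/crop4.png",cv2.resize(a,None,fx=4.5,fy=4.5,interpolation=2))
E
```

```text
10.42 [0.5526 0.0479 0.0916] xang 113.2 zax [ 0. -0. -1.] F [0.  0.5 0.2] w 0.0644 j [-0.58  0.31  0.49  1.83 -0.17  1.05  0.37]
wrist red [314. 380.] (557, 31, 37.6)
wrist red [  5. 293.] (446, 28, 4.6)
scene red [480. 401.] (642, 464, 36.2)
scene red [269. 253.] (683, -56, 71.9)
scene red [313. 238.] (577, 0, 40.5)
scene red [448. 239.] (358, 212, 57.5)
pan rel [-5.01 -0.05 -0.03]
[269.02857143 262.17142857] [249 249] [290 275] (374, -178, 59.9)
[382.49333333 247.66666667] [373 232] [391 265] (659, -123, 83.0)
[343.26027397 225.49315068] [328 217] [359 234] (570, 2, 52.1)
[250.98863636 219.18181818] [233 209] [269 229] (310, 53, 62.5)
[357.08823529 165.38235294] [352 160] [363 170] (637, 449, 48.0)
```

View pics/crop4.png

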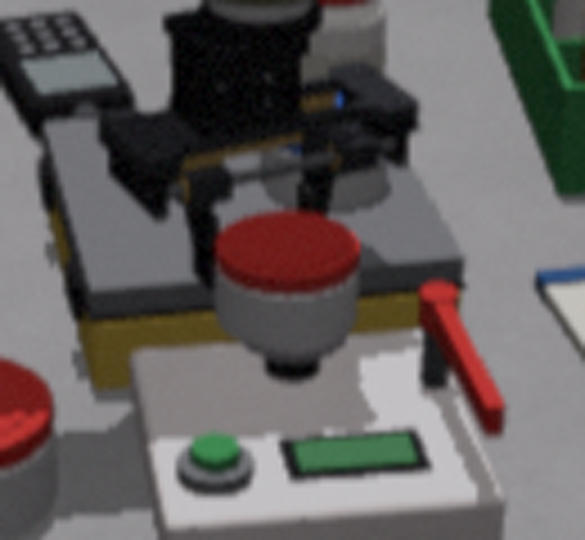

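Crop 4 shows the tin upright on the pan. Its lid is at (287,250), the neck at (292,368), and the guard is aside. By TCP offset and side view it is about 6 mm short, so I nudge on.

Request:
arm_command(
  moves=[-0.2,0,0,0,-0.2,0,0,0,-0.2,0,0,0,0,0,0,0,0,0,0,0],
)

```text
time: 10.98
ee_pos: [0.555, 0.0427, 0.0916]
eef_rot: [0.55, 0.835, 0.0, 0.0]
ft_force: [0.5, 0.6, -0.0]
width: 0.0644
grip_force: 0.6
```

Request:
arm_command(
  moves=[0.5,0,0,0,1,0,0,0,2,0,0,0,3,0,0,0,2,0,-1,0,0,0,-3,0,0,0,-4,0,0,0,-4,0,0,0,-2,0,0,0,0,0],
  fingers=74,
)

```text
time: 11.82
ee_pos: [0.523, 0.1221, 0.2368]
eef_rot: [0.55, 0.835, 0.003, 0.002]
ft_force: [0.6, -0.0, 0.2]
width: 0.0642
grip_force: 0.0
```

```bash
python3 look.py ; python3 - <<'E'
from h import *
i=r.camera("side"); info=r.camera_info("side"); cv2.imwrite("pics/side5.png",i[:,:,::-1])
for b in blobs(mask(i,'red'),40): print(b.mean(0),circ(info,b,.13))
a=i[170:290,280:410,::-1];cv2.imwrite("pics/crop5.png",cv2.resize(a,None,fx=4.5,fy=4.5,interpolation=2))
E
```

```text
11.82 [0.523  0.1221 0.2368] xang 113.3 zax [ 0.007  0.003 -1.   ] F [ 0.6 -0.   0.2] w 0.0642 j [-0.74  0.12  0.47  1.7  -0.06  1.32  0.14]
wrist red [321. 379.] (566, 17, 41.9)
   rel [-11.38  -0.18  14.2 ]
wrist red [79. 47.] (334, 185, 48.9)
   rel [ 13.23 -14.85  14.14]
wrist blue [599. 278.] (712, 179, 33.6)
wrist blue [482. 195.] (607, 196, 45.2)
scene red [480. 401.] (643, 465, 37.1)
scene red [269. 253.] (686, -56, 72.3)
scene red [321. 243.] (575, 12, 45.8)
   rel [-12.2    0.58  14.01]
scene red [448. 240.] (359, 213, 58.8)
scene red [348. 200.] (422, -22, 56.4)
scene blue [288. 396.] (866, 219, 65.3)
scene blue [373. 300.] (610, 197, 44.6)
scene blue [337.  25.] (-352, -777, 123.2)
pan rel [-13.    -0.09  14.  ]
[269.58878505 262.29906542] (375, -178, 60.2)
[382.60273973 247.50684932] (659, -123, 83.0)
[344.54166667 226.43055556] (574, -4, 51.3)
[251.20689655 218.95402299] (309, 53, 62.7)
[353.95454545 164.90909091] (636, 449, 48.2)
```

```bash
python3 - <<'E'
from h import *
print(rel([.520,-.119,.237]))
E
```

```text
[-22.05382606  -9.57073821  -0.60324397]
```

Request:
arm_command(
  moves=[-1,-0.5,0,0,-2.5,-1,0,0,-3,-1.3,0,0,-3,-1.3,0,0,-3,-1.3,0,0,-3,-1.3,0,0,-3,-1.3,0,0,-2,-0.9,0,0,-1,-0.5,0,0,-0.5,-0.2,0,0,0,0,0,0,0,0,0,0],
  fingers=0,
)

```text
time: 12.97
ee_pos: [0.5199, -0.1178, 0.231]
eef_rot: [0.549, 0.836, -0.0, -0.0]
ft_force: [-0.3, 1.0, -0.4]
width: 0.001
grip_force: 0.0
```

```bash
python3 look.py ; python3 - <<'E'
from h import *
info=r.camera_info("wrist"); print(info['origin'],proj(info,[.572,.002,.13]),"btn rel",rel([.520,-.119,.06]))
E
```

```text
12.97 [ 0.5199 -0.1178  0.231 ] xang 113.3 zax [-0.001  0.    -1.   ] F [-0.3  1.  -0.4] w 0.001 j [-0.46  0.13  0.66  1.72 -0.08  1.32  0.62]
wrist red [532. 244.] (651, -63, 51.4)
wrist red [478. 100.] (569, 7, 45.3)
   rel [ 9.46  9.44 13.92]
wrist red [162.  88.] (389, -64, 48.5)
   rel [10.09 -9.9  13.92]
scene red [480. 400.] (642, 464, 36.2)
scene red [269. 253.] (686, -56, 72.3)
scene red [321. 242.] (575, 11, 45.3)
   rel [ 9.59 10.14 13.93]
scene red [449. 239.] (357, 213, 57.0)
scene red [355. 204.] (420, -20, 58.3)
scene blue [287. 396.] (865, 221, 65.3)
scene blue [373. 299.] (610, 197, 44.6)
scene blue [344.  29.] (-361, -753, 114.1)
pan rel [ 8.88  9.51 13.93]
[ 0.49186331 -0.05276267  0.39428815] (np.float64(477.5670599027991), np.float64(112.1795263766029)) btn rel [-0.15785372 -0.07191559 17.12323654]
```

View pics/wrist_last.png

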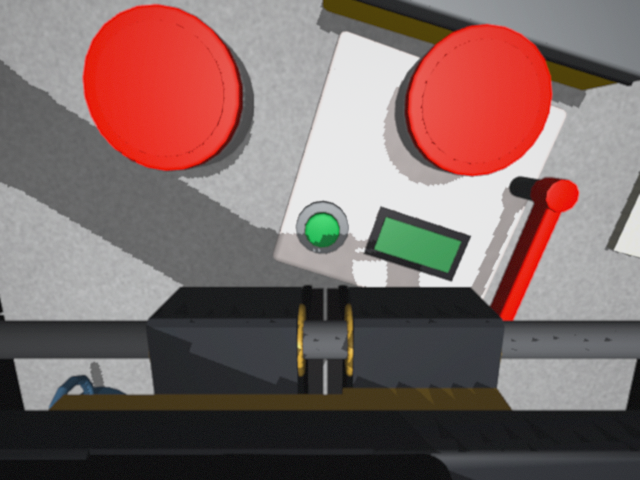

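The wrist view shows the tin's lid at (478,100), the button at (322,231), the pivot top at (562,196) and the housing corner at (343,32). I check the pan position against these.

```bash
python3 - <<'E'
from h import *
info=r.camera_info("wrist"); i=cv2.cvtColor(cv2.imread("pics/wrist_last.png"),cv2.COLOR_BGR2RGB)
piv=onz(info,562,194,.109)
g=[b for b in blobs(mask(i,'green'),150) if b[:,0].mean()<360]
print("green",[circ(info,b,.06) for b in g]); gb=circ(info,g[0],.06)
print("piv",piv.round(4),"corner(-.1,.04)",onz(info,343,32,.045).round(4),"corner(-.1,-.16)",onz(info,275,256,.045).round(4),"corner(.1,.04)",onz(info,566,108,.045).round(4))
def fit(A,B):
    A=np.array(A);B=np.array(B);a=A-A.mean(0);b=B-B.mean(0)
    t=np.arctan2((a[:,0]*b[:,1]-a[:,1]*b[:,0]).sum(),(a*b).sum());M=np.array([[np.cos(t),-np.sin(t)],[np.sin(t),np.cos(t)]])
    print("yaw",np.degrees(t).round(2),"pan",(B.mean(0)-M@A.mean(0)).round(4),"res",((M@a.T).T-b).round(4).tolist())
fit([[.085,-.03],[-.065,-.115],[-.1,.04],[-.1,-.16]],[piv[:2],np.array(gb[:2])/1000,onz(info,343,32,.045)[:2],onz(info,275,256,.045)[:2]])
b=[b for b in blobs(mask(i,'red'),150) if 400<b[:,0].mean()<500 and b[:,1].mean()<150][0]
e=cv2.fitEllipse(b); print("ell",e, onz(info,*e[0],.13).round(4), b.min(0),b.max(0))
S=r.camera_info("scene"); j=cv2.cvtColor(cv2.imread("pics/scene_last.png"),cv2.COLOR_BGR2RGB)
b2=[b for b in blobs(mask(j,'red'),150) if abs(b[:,0].mean()-321)<5][0]
j0=cv2.cvtColor(cv2.imread("pics/scene0.png"),cv2.COLOR_BGR2RGB)
b0=[b for b in blobs(mask(j0,'red'),150) if abs(b[:,0].mean()-408)<5][0]
for q,z in((b2,.124),(b0,.126)):
    e2=cv2.fitEllipse(q); print("scene ell",e2[0],onz(S,*e2[0],z).round(4), onz(S,*e2[0],z+.006).round(4))
E
```

```text
green [(518, -119, 14.9)]
piv [ 0.6598 -0.0182  0.109 ] corner(-.1,.04) [0.4719 0.0301 0.045 ] corner(-.1,-.16) [ 0.4902 -0.1608  0.045 ] corner(.1,.04) [0.6628 0.0513 0.045 ]
yaw 5.42 pan [0.5735 0.0032] res [[0.0012, -0.0004], [0.0017, 0.0016], [-0.0017, 0.0035], [-0.0011, -0.0047]]
ell ((478.21368408203125, 99.57099151611328), (139.20632934570312, 156.46803283691406), 36.564483642578125) [0.5688 0.0087 0.13  ] [405  24] [551 175]
scene ell (320.5309143066406, 242.37083435058594) [0.5709 0.0068 0.124 ] [0.5748 0.0106 0.13  ]
scene ell (408.0237731933594, 267.5065002441406) [0.4897 0.1967 0.126 ] [0.4942 0.199  0.132 ]
```

The tin sits about 5 mm short of the pan centre, along the push line. One more nudge.

Request:
arm_command(
  moves=[1,0.5,0,0,2.5,1,0,0,3,1.3,0,0,3,1.3,0,0,3,1.3,0,0,3,1.3,0,0,3,1.3,0,0,2,0.9,0,0,1,0.5,0,0,0.5,0.1,0,0,0,0,0,0,0,0,0,0],
  fingers=74,
)

```text
time: 14.07
ee_pos: [0.5204, 0.1193, 0.2316]
eef_rot: [0.551, 0.835, -0.0, 0.0]
ft_force: [0.4, -1.2, -0.1]
width: 0.0633
grip_force: 0.0
```

```bash
python3 - <<'E'
from h import *
st(); print(rel([.557,.0379,.0916]))
E
```

```text
14.07 [0.5204 0.1193 0.2316] xang 113.2 zax [ 0. -0. -1.] F [ 0.4 -1.2 -0.1] w 0.0633 j [-0.74  0.12  0.47  1.71 -0.06  1.32  0.15]
[-8.91966253  0.16284256 14.00244446]
```

Request:
arm_command(
  moves=[0,0.1,2,0,0,0,3,0,0,0,3.5,0,0,0,3,0,0,0,1.5,0,-1,0,0.8,0,-2,0,0.2,0,-2,0,0,0,-1.5,0,0,0,-0.8,0,0,0,0,0,0,0],
)

```text
time: 14.98
ee_pos: [0.5506, 0.0505, 0.0918]
eef_rot: [0.552, 0.834, -0.0, 0.001]
ft_force: [-1.0, -0.2, -0.1]
width: 0.0645
grip_force: 0.0
```

```bash
python3 - <<'E'
from h import *
st(); print(rel([.557,.0379,.0916]))
E
```

```text
14.98 [0.5506 0.0505 0.0918] xang 113.0 zax [ 0.001 -0.001 -1.   ] F [-1.  -0.2 -0.1] w 0.0645 j [-0.6   0.31  0.49  1.83 -0.16  1.04  0.36]
[-1.40505687  0.09684696  0.02291656]
```

Request:
arm_command(
  moves=[-0.3,0.1,0,0,-0.3,0,0,0,-0.2,0,0,0,-0.2,0,0,0,-0.2,0,0,0,-0.2,0,0,0,0,0,0,0,0,0,0,0],
)

```text
time: 15.65
ee_pos: [0.5564, 0.0415, 0.0915]
eef_rot: [0.55, 0.835, -0.0, -0.0]
ft_force: [-0.9, 0.1, 1.2]
width: 0.0643
grip_force: 0.8
```

Request:
arm_command(
  moves=[0.5,0,0,0,1,0,0,0,2,0,0,0,3,0,0,0,2,0,-1,0,0,0,-3,0,0,0,-4,0,0,0,-4,0,0,0,-2,0,0,0,0,0],
)

```text
time: 16.48
ee_pos: [0.5248, 0.1209, 0.2369]
eef_rot: [0.55, 0.835, 0.004, 0.002]
ft_force: [-0.2, -0.3, 0.1]
width: 0.0649
grip_force: 0.0
```

Request:
arm_command(
  moves=[-1,-0.5,0,0,-2.5,-1,0,0,-3,-1.3,0,0,-3,-1.3,0,0,-3,-1.3,0,0,-3,-1.3,0,0,-3,-1.3,0,0,-2,-0.9,0,0,-1,-0.5,0,0,-0.5,-0.2,0,0,0,0,0,0,0,0,0,0],
  fingers=0,
)

```text
time: 17.48
ee_pos: [0.5216, -0.1191, 0.231]
eef_rot: [0.549, 0.836, -0.0, -0.0]
ft_force: [1.0, 1.0, -0.2]
width: 0.0012
grip_force: 0.0
```

```bash
python3 - <<'E'
from h import *
st()
for n,z,u in(("wrist",.128,478),("scene",.124,319)):
    info=r.camera_info(n); i=r.camera(n); cv2.imwrite(f"pics/{n}6.png",i[:,:,::-1])
    for b in blobs(mask(i,'red'),150):
        if abs(b[:,0].mean()-u)<30: e=cv2.fitEllipse(b); print(n,e,onz(info,*e[0],z).round(4))
print("btn rel",rel([.519,-.119,.06]))
E
```

```text
17.48 [ 0.5216 -0.1191  0.231 ] xang 113.3 zax [-0.001  0.    -1.   ] F [ 1.   1.  -0.2] w 0.0012 j [-0.47  0.13  0.67  1.72 -0.09  1.32  0.63]
wrist ((477.70208740234375, 99.2474365234375), (139.18890380859375, 156.60043334960938), 36.23261260986328) [0.5705 0.0073 0.128 ]
scene ((319.6222839355469, 242.34275817871094), (28.284147262573242, 37.727046966552734), 91.5487060546875) [0.5723 0.0053 0.124 ]
btn rel [ 0.0848269  -0.26363333 17.12153955]
```

The tin is within about 3 mm of the pan centre (lid at (478,99) in the wrist view), so that is good enough. I turn the gripper so its body stays clear of the tin, then come down over the button.

Request:
arm_command(
  moves=[0.1,-0.25,0,6.6,0,0,0,6.6,0,0,0,6.6,0,0,1,6.6,0,0,2,6.6,0,0,3,6.6,0,0,3,6.6,0,0,2.5,0,0,0,2,0,0,0,1,0,0,0,0,0],
)

```text
time: 18.5
ee_pos: [0.5178, -0.1194, 0.0846]
eef_rot: [0.833, 0.553, -0.001, -0.001]
ft_force: [-0.6, 0.2, -0.3]
width: 0.0008
grip_force: 0.0
```

```bash
python3 - <<'E'
from h import *
st(); print("btn rel",rel([.519,-.119,.06]), "tin rel",rel([.571,.006,.1]))
E
```

```text
18.5 [ 0.5178 -0.1194  0.0846] xang 67.2 zax [-0.004  0.    -1.   ] F [-0.6  0.2 -0.3] w 0.0008 j [-0.47  0.3   0.71  1.9  -0.23  1.03 -0.06]
btn rel [0.08428459 0.10241505 2.45995237] tin rel [13.61744415  0.03007877 -1.55730538]
```

Request:
arm_command(
  moves=[0,0,0.6,0,0.1,0.1,0.5,0,0,0,0.3,0,0,0,0.2,0,0,0,0,0],
)

```text
time: 18.92
ee_pos: [0.5204, -0.1201, 0.0706]
eef_rot: [0.834, 0.552, 0.0, -0.0]
ft_force: [-0.5, -0.1, 0.5]
width: 0.0007
grip_force: 0.0
```

Request:
arm_command(
  moves=[0,0,0.2,0,0,0,0.2,0,0,0,0,0,0,0,0,0],
)

```text
time: 19.25
ee_pos: [0.5205, -0.1201, 0.0667]
eef_rot: [0.834, 0.552, 0.0, 0.0]
ft_force: [1.0, -0.1, 0.8]
width: 0.0003
grip_force: 0.7
```

Request:
arm_command(
  moves=[0,0,0.2,0,0,0,0.2,0,0,0,0,0,0,0,0,0],
)

```text
time: 19.58
ee_pos: [0.5205, -0.1201, 0.0626]
eef_rot: [0.834, 0.552, 0.0, 0.0]
ft_force: [0.4, 0.8, 4.1]
width: 0.0004
grip_force: 1.6
```

Request:
arm_command(
  moves=[0,0,0.2,0,0,0,0.1,0,0,0,0,0],
)

```text
time: 19.83
ee_pos: [0.5206, -0.1202, 0.061]
eef_rot: [0.834, 0.552, 0.001, -0.0]
ft_force: [-8.0, 2.3, 23.3]
width: 0.0005
grip_force: 11.9
```

Request:
arm_command(
  moves=[0,0,0.15,0,0,0,0,0,0,0,0,0],
)

```text
time: 20.08
ee_pos: [0.5208, -0.1202, 0.0607]
eef_rot: [0.834, 0.552, 0.001, -0.001]
ft_force: [-14.7, 2.8, 40.4]
width: 0.0006
grip_force: 20.2
```

The button bottomed out about 6 mm below first contact. I release it and retreat.

Request:
arm_command(
  moves=[0,0,-0.5,0,0,0,-1,0,0,0,-3,0,0,0,-4,0,0,0,-4,0,0,0,-3,0,0,0,-1,0,0,0,0,0],
)

```text
time: 20.75
ee_pos: [0.5213, -0.1203, 0.2256]
eef_rot: [0.834, 0.552, 0.002, 0.001]
ft_force: [0.6, 0.5, -0.4]
width: 0.0004
grip_force: 0.0
```

```bash
python3 - <<'E'
from h import *
st()
for n,z in(("side",.13),("scene",.124)):
    info=r.camera_info(n); i=r.camera(n); cv2.imwrite(f"pics/{n}7.png",i[:,:,::-1])
    for c in ('red','blue','green'):
        for b in blobs(mask(i,c),30):
            u=b.mean(0)
            if 240<u[0]<480 and 150<u[1]<420: print(n,c,u.round(1),onz(info,*cv2.fitEllipse(b)[0],z).round(4))
a=cv2.imread("pics/side7.png")[170:290,280:410];b=cv2.imread("pics/scene7.png")[180:300,230:360]
cv2.imwrite("pics/crop7.png",cv2.resize(np.hstack([a,b]),None,fx=3,fy=3,interpolation=2))
E
```

```text
20.75 [ 0.5213 -0.1203  0.2256] xang 67.1 zax [ 0.004  0.001 -1.   ] F [ 0.6  0.5 -0.4] w 0.0004 j [-0.54  0.14  0.75  1.73 -0.1   1.3  -0.16]
side red [269.4 262. ] [ 0.3728 -0.1794  0.13  ]
side red [382.5 247.6] [ 0.6578 -0.1117  0.13  ]
side red [344.6 226.6] [ 0.5713 -0.0063  0.13  ]
side red [251.2 219.1] [0.308  0.0504 0.13  ]
side red [353.8 164.9] [0.6375 0.4483 0.13  ]
side blue [352.2 197.2] [0.6022 0.1857 0.13  ]
side green [358.4 270.4] [ 0.5863 -0.2267  0.13  ]
side green [327.5 270.2] [ 0.5133 -0.2225  0.13  ]
scene red [480.  400.6] [0.6394 0.4646 0.124 ]
scene red [269.  253.1] [ 0.6764 -0.0522  0.124 ]
scene red [320.  242.3] [0.5724 0.0053 0.124 ]
scene red [448.4 238.9] [0.3511 0.2103 0.124 ]
scene red [355.2 204.2] [ 0.4161 -0.0248  0.124 ]
scene blue [287.7 396. ] [0.8727 0.2195 0.124 ]
scene blue [244.6 365.3] [0.886  0.1225 0.124 ]
scene blue [373.4 299.5] [0.6071 0.1956 0.124 ]
scene green [282.5 245.6] [ 0.6393 -0.0477  0.124 ]
scene green [300.4 222.3] [ 0.5591 -0.0731  0.124 ]
```

View pics/crop7.png

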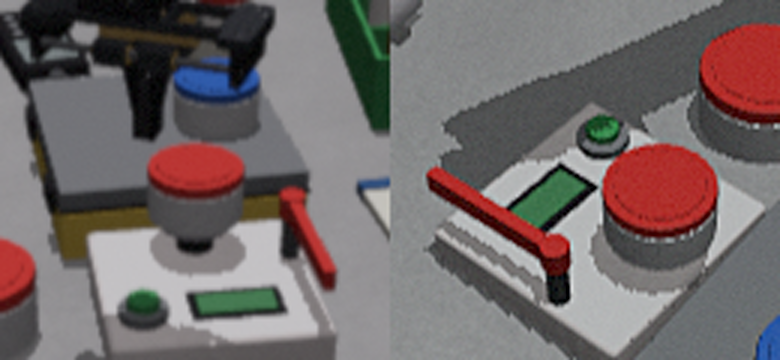

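The final crop shows the red tin upright and centred over the neck, at (196,180). The guard is aside, the button is back up, and the blue tin has not moved. I hand the job in.

```bash
python3 -c "
from bench import r
print(r.close_job())"
```

```text
the job is handed in; nothing more can be done
None
```

The job is handed in, in the order asked: guard swung to its stop, red tin upright on the pan alone within about 3 mm of centre, and green button pressed to its stop and released; the one thing near a limit was a brief 40 N (vertical, at the wrist) from the fingertips on the button.

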